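Turn the sign leaf over and hold the snap ring spread at the axle groove

TASK

Turn the hinged wooden leaf fully over (it has a brass bar to take it by), so that its painted face goes down and the axle points up. Then take the snap-ring pliers by the blue handles, squeeze them so that the ring is fully spread, and slide the ring down over the end of the axle until it is level with the groove just above the wooden hub. Finish there, still holding: keep the handles squeezed and the pliers level, the spread ring around the axle at the groove, carried by the gripper and not pressed hard on the hub; leave the other things on the table alone.

Things in the scene. Friction and masses are not known exactly. Their poses are not given: they have to be found in the camera images.
- stand: Fixed dark wooden turn-over stand, base board 150 x 260 x 12 mm; carries a pale hinged leaf. Origin: centre of the base's underside, on the table. The hinge line runs along its x axis, 85 mm above the origin; y to its left. Leaf: wooden panel 100 mm (along the hinge) x 98 x 12 mm, from 12 to 110 mm off the hinge line; brass handle bar beyond its outer edge.
- leaf (a joint): Leaf angle (rad). 0: level on the stand's +y side, painted flower face up, axle hanging down. Grows as the leaf is lifted and swung over the top; pi (the stop): level on the -y side, axle straight up. Stiff hinge (friction 0.35 N m, leaf 0.3 kg): it stays where it is left, and starts level or a little raised.
- leaf_bar (a point): Middle of the leaf's handle: round brass bar, 10 mm thick, parallel to the hinge line and 150 mm from it, in the leaf's mid-plane. 76 mm of it clear between two thin arms; 35 mm of open space to the panel. It can turn in a grip, so it may be led round the half circle with the gripper pointing down all the way. At leaf angle 0 its axes are the stand's.
- leaf_hinge (a point): Point on the hinge line at the middle of the leaf, 85 mm above the table. Frame turns with the leaf.
- groove (a point): Middle of the groove on the axle's line, 62 mm off the hinge line. From the leaf's face outwards: wooden hub 38 mm across, 24 mm high; groove 17 mm across, 8 mm wide; steel axle 23 mm across, 20 mm long. This point is 28 mm from the face, 34 mm from the leaf's mid-plane. Its z points up at leaf angle 0, straight down when turned over.
- axle_tip (a point): Centre of the axle's free end, 24 mm beyond the groove's middle. Its z points from the free end towards the hub.
- pliers: Snap-ring pliers with blue handles, about 0.18 kg, flat on the table, a dark steel snap ring already fixed on their tips. Origin: at the pivot, on the underside. x points from pivot to ring, z up. Handles: 22 mm high from the underside, 27 to 97 mm behind the pivot, about 55 mm over both at pliers_grip at rest, 38 mm squeezed. Pivot boss 18 mm high.
- pliers_grip (a point): Where to squeeze the handles: on the pliers' centre line, 60 mm behind the pivot, 11 mm above the underside. Frame as the pliers'.
- ring_center (a point): Centre of the spread ring: on the pliers' centre line, 47 mm ahead of the pivot, 11 mm above the underside, mid-thickness of the ring. Axes as the pliers'. Ring of 4 mm wire; at rest 19 mm wide inside, too small for the axle; spread, it clears the 23 mm axle by about 2.5 mm all round. No part near the ring reaches over 2 mm below this point.
- jaw_left (a joint): Opening of each plier jaw (rad; both move alike): 0 at rest, 0.14 at the stop with the handles fully squeezed and the ring fully spread. Squeezing takes about 5 N at first and 11 N at the stop; any ordinary grip on the handles squeezes them home. The spring closes the ring when the handles are let go.
- tag_star: Bystander, to be left alone: pale wooden star key tag, about 55 mm across, 8 mm thick. Origin: centre of its underside.
- tag_heart: Bystander, to be left alone: pale wooden heart key tag, about 50 mm, 8 mm thick. Origin: centre of its underside.
- tag_round: Bystander, to be left alone: round wooden key tag with a green spot, 48 mm diameter, 8 mm thick. Origin: centre of its underside.
- bowl: Bystander, to be left alone: white ceramic bowl, 90 mm diameter, 45 mm high. Origin: centre of its underside.
- paint_jar: Bystander, to be left alone: small paint jar with a green lid, 50 mm diameter, 60 mm high. Origin: centre of its underside.
- marker: Bystander, to be left alone: white and blue marker pen, 130 mm long, lying. Origin: centre of its underside.
Mind the look-alikes: they are no part of the job. What is meant by the pliers is not orange, and is the smaller of those in its own colour.

How it is judged:
By the outcome, as a careful person would: the job done as asked, in the order asked, and still so for the second after the job is handed in, while the arm keeps its last pose, push and grip.
It also fails if it takes over 64 s, if anything falls off the work surface, if the arm or the gripper's body presses on something with over 40 N, if the wrist force passes 120 N, or if a joint passes its speed limit or range.

ROBOT

A 6-joint arm with a two-finger parallel gripper is mounted at the origin on the work surface. World frame = base frame: x ahead of the robot, y to its left, z up, the work surface at z = 0. Lengths are in m, angles in degrees, forces in N, time in s.
With the tool pointing down it reaches from about 0.35 to 0.975 m from the base axis. Payload 17.4 kg.
Tool frame: the origin (TCP) lies on the centre line of the jaws, within the pads' length; the fingertips stand manip.tip_reach ahead of it and the grasp point (between the pads) lies 5 mm behind it (manip.tip_reach is the distance from the TCP to the fingertips, in m); z points along the fingers, y is the direction in which the jaws open and shut (so a half turn about z gives the same grasp; the last joint's range is limited). The gripper opens to 85 mm and grips with 20 to 120 N. Pads are 22 mm wide; open, the fingers measure 114 mm over their backs; the gripper's body (76 mm by 85 mm) begins 54 mm behind the grasp point. The pads swing forward as they close: fully open they stand 13 mm farther back than shut.
Start: joints at [-2.166, 6.646, 82.598, -0, 90.757, -2.166], TCP at [0.675, -0, 0.245] pointing down, gripper open.
Joint ranges: [-162.19, 162.19], [-47.58, 125.68], [4.15, 143.07], [-65.23, 245.23], [0.69, 171.88], [-170.13, 170.13]. Speed limits (degrees/s): [108.29, 108.29, 127.2, 180, 180, 180].

INTERFACE

Orientations are given as a 3x3 rotation matrix whose columns are the frame's x, y, z axes.
In Python, from bench import manip gives the robot as it stands. The module is installed in compiled form; this text tells all that it offers.
- The arm moves only by the tool send_rows, never from a script. Its argument "rows" is a list that holds one entry, the list of rows, each a list of 6 numbers: the shift along the world's x, y, z in cm, then the turn, a rotation vector about the world's x, y, z in rad. In form: [[[dx, dy, dz, rx, ry, rz], ...]]. A call has exactly 10 rows; each row is the pose to reach, as a shift and turn from the pose commanded when the call began; what a row does not reach only later rows make up. A row lasts 1/8 s, in which the tool goes at most 62.5 mm and 10.7 degrees, less where a joint would pass 70% of its speed; a pose out of reach is approached as far as the arm can. A call with a gripper value outside its range is refused whole. "hand" is the closure, from 0 (fully open) to 1 (shut), set as the call begins (left out, the last holds). The fingers move at their own pace and stop on an object; "newtons" is the grip in N (left out, the last holds). Time passes only in rows, so rows that repeat a pose let the fingers close, or fill a call up. It gives the time, the measured TCP pose, the force and the opening at its end, in the units of the state.
- manip.get_state(): the state, without advancing time (a new reading comes with each control period).
- manip.camera(name): name is "scene" or "side" or "wrist"; returns (picture, depth): 400x640x3 uint8, red, green, blue; 400x640 float32, m along the optical axis (not along the pixel's ray), 0 where there is no reading.
- manip.get_calibration(name): a dict with "K" (3x3 intrinsics, pixels), "rvec" (rotation vector, rad) and "tvec" (3), from world to camera coordinates, as OpenCV has them. Camera axes: x right, y down, z forward; pixel columns grow to the right and rows downward; lengths in m; the calibration is good to about 2 mm. A picture is of the moment at which its call begins: read the wrist's pose just before it. get_calibration takes no time and is no camera call; for the wrist camera it gives the pose at the moment of the call.
- manip.job_done(): hands the job in, once; it reports no verdict.
The state is a dict: "t": time; "q": joint angles; "joint_vel": joint speeds; "tau": joint torques, N m; "eef_pos": TCP position; "eef_rot": TCP orientation; "wrist_force": force on the tool from outside, world axes, zero at the start; "ft_torque": the same for the moment, N m; "opening": finger opening in m.
Only numpy, scipy, OpenCV 4.12 (cv2) and the standard library are available. Lean on these libraries where they do the work, as an engineer would, in place of code of your own. Each camera call takes 0.05 s, during which the arm holds its last target. There are 200 camera calls.

## Working session

There is one attempt and no reset: what is moved stays moved. The work goes in short steps, Python scripts to look and compute and a tool call to move; the robot and the scene stay as the last step left them, time stands still between calls to the robot, and variables do not carry over. Pictures are saved under pics/ and viewed, about 8 in all and at most 12, crops included, and the job is handed in when it is done.

Besides the shell and the picture viewer there is one more tool, called after "Call:" as name(argument=value, ...) on one line, values as JSON. send_rows: Moves the arm, as the interface text tells. Its arguments: {"type":"object","properties":{"rows":{"type":"array"},"hand":{"type":"number"},"newtons":{"type":"number"}},"required":["rows"]}

```bash
mkdir -p pics
cat > h.py <<'E'
import numpy as np,cv2
from bench import manip
def cap(n):
    c=manip.get_calibration(n); im,d=manip.camera(n)
    R=cv2.Rodrigues(np.array(c["rvec"],float))[0]; t=np.array(c["tvec"],float).ravel()
    return im,d,np.array(c["K"]),R,t
def save(n,im): cv2.imwrite("pics/"+n+".png",im[:,:,::-1])
def plane(uv,z,K,R,t):
    uv=np.atleast_2d(uv).astype(float); r=(np.linalg.inv(K)@np.c_[uv,np.ones(len(uv))].T).T@R
    o=-R.T@t; return o+r*((z-o[2])/r[:,2])[:,None]
def pts(d,K,R,t):
    v,u=np.mgrid[:d.shape[0],:d.shape[1]]
    p=np.stack([(u-K[0,2])/K[0,0]*d,(v-K[1,2])/K[1,1]*d,d],-1)
    return (p-t)@R
def proj(P,K,R,t):
    q=(np.atleast_2d(P)@R.T+t)@K.T; return q[:,:2]/q[:,2:]
E
python3 - <<'E'
from h import *
print(manip.tip_reach, manip.get_state())
for n in("scene","side"):
    im,d,K,R,t=cap(n); save(n+"0",im); np.savez("pics/"+n+"0.npz",im=im,d=d,K=K,R=R,t=t); print(n,-R.T@t,K[0,0],(d==0).mean())
E
```

```text
0.014 {'t': 0.0, 'q': array([-2.16465660e+00,  6.67632240e+00,  8.26357225e+01,  5.90456981e-05,
        9.07570126e+01, -2.16664305e+00]), 'joint_vel': array([ 0.03888852,  0.03299892, -0.05501334,  0.00536322,  0.00039828,
       -0.02090437]), 'tau': array([-3.01628024e-03, -7.32023120e+01, -6.32483125e+01, -3.67824050e-04,
        6.55109907e-03, -4.52531231e-05]), 'eef_pos': array([6.74827175e-01, 1.11264142e-05, 2.44536555e-01]), 'eef_rot': array([[-3.46551070e-05,  9.99999274e-01, -1.20438032e-03],
       [ 9.99999998e-01,  3.47112018e-05,  4.65548011e-05],
       [ 4.65965728e-05, -1.20437870e-03, -9.99999274e-01]]), 'wrist_force': array([ 0.11480484,  0.59476513, -0.96982699]), 'ft_torque': array([-0.01275655, -0.00309356, -0.02027782]), 'opening': 0.08603281811120447}
scene [1.22812513 0.75623887 1.46066932] 442.7707066897412 0.2262734375
side [ 0.31267221 -1.13696442  1.07145005] 472.3531076930363 0.0038203125
```

View pics/scene0.png

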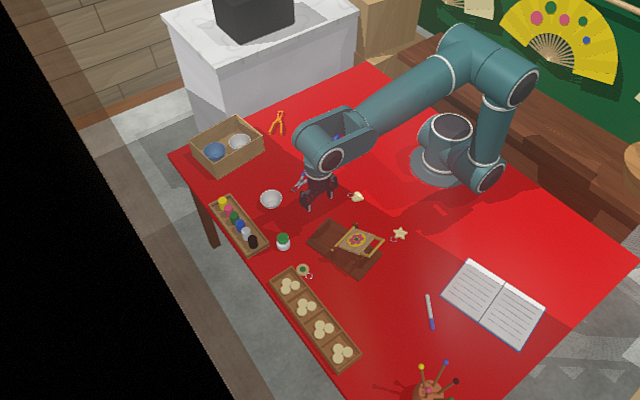

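View pics/side0.png

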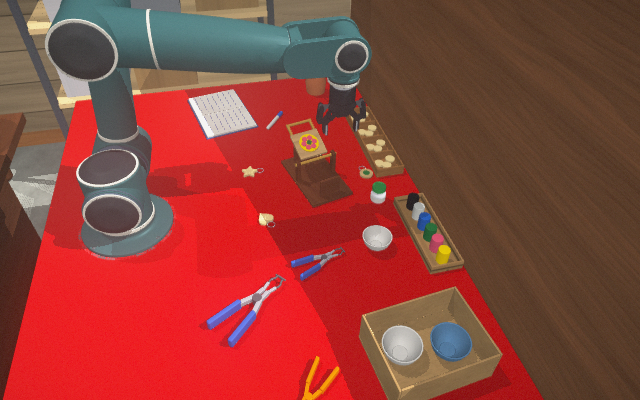

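Candidates for the pliers in the side view are small blue (318,263), large blue (245,310) and orange (320,380). The small blue pair fits the description. The leaf is at (308,142), on the far side of the stand. Next I'll take a close crop and measurements.

Run:
```python
from h import *
for n,(u0,u1,v0,v1) in (("side",(270,370,105,290)),("scene",(280,400,160,290))):
    f=np.load("pics/%s0.npz"%n); im,d,K,R,t=[f[k] for k in("im","d","K","R","t")]
    P=pts(d,K,R,t)
    hsv=cv2.cvtColor(im,cv2.COLOR_RGB2HSV)
    if n=="side":
        m=cv2.inRange(hsv,(105,90,60),(130,255,255)); k,l,s,c=cv2.connectedComponentsWithStats(m)
        for i in range(1,k):
            if s[i,4]>15:
                q=np.median(P[l==i],0); print("blue",s[i],c[i].round(1),q.round(3))
        # leaf: pale
    # non-red pts in stand neighbourhood
    red=((hsv[...,0]<6)|(hsv[...,0]>174))&(hsv[...,1]>200)
    x,y,z=P[...,0],P[...,1],P[...,2]
    reg=(~red)&(d>0)&(x>.4)&(x<1)&(y>-.25)&(y<.35)
    for lo,hi in((.007,.016),(.06,.1),(.1,.2)):
        q=P[reg&(z>lo)&(z<hi)]; print(n,lo,len(q), np.percentile(q,[2,50,98],axis=0).round(3).tolist() if len(q) else '')
    c=cv2.resize(im[v0:v1,u0:u1],None,fx=4 if n=="scene" else 3.2,fy=4 if n=="scene" else 3.2,interpolation=cv2.INTER_CUBIC); 
    if n=="side": A=c
    else: B=c
h=max(A.shape[0],B.shape[0]); W=np.zeros((h,A.shape[1]+B.shape[1],3),np.uint8); W[:A.shape[0],:A.shape[1]]=A; W[:B.shape[0],A.shape[1]:]=B
W=W[:600,:800]; save("crop1",W); print(W.shape)
```

```text
blue [278 111   5   6  18] [279.7 113.3] [0.573 0.498 0.012]
blue [417 212  14  19 170] [423.1 220.3] [ 0.883 -0.236  0.051]
blue [291 255  23  12 138] [301.8 260.5] [ 0.494 -0.282  0.018]
blue [300 263  21  17 133] [309.9 271.2] [ 0.507 -0.324  0.018]
blue [207 300  34  29 358] [224.  313.6] [ 0.26  -0.414  0.028]
blue [228 310  28  37 330] [241.8 327.8] [ 0.299 -0.466  0.029]
blue [431 322  41  39 779] [450.4 340.7] [ 0.792 -0.622  0.034]
side 0.007 2198 [[0.409, -0.242, 0.007], [0.648, 0.065, 0.012], [0.934, 0.309, 0.016]]
side 0.06 535 [[0.551, -0.181, 0.06], [0.641, 0.07, 0.081], [0.888, 0.17, 0.099]]
side 0.1 789 [[0.552, 0.096, 0.101], [0.603, 0.144, 0.123], [0.656, 0.22, 0.153]]
scene 0.007 2363 [[0.416, -0.215, 0.007], [0.689, 0.111, 0.011], [0.929, 0.329, 0.016]]
scene 0.06 408 [[0.555, -0.207, 0.06], [0.645, 0.081, 0.079], [0.898, 0.194, 0.099]]
scene 0.1 637 [[0.551, 0.096, 0.101], [0.608, 0.156, 0.126], [0.658, 0.226, 0.155]]
(592, 800, 3)
```

View pics/crop1.png

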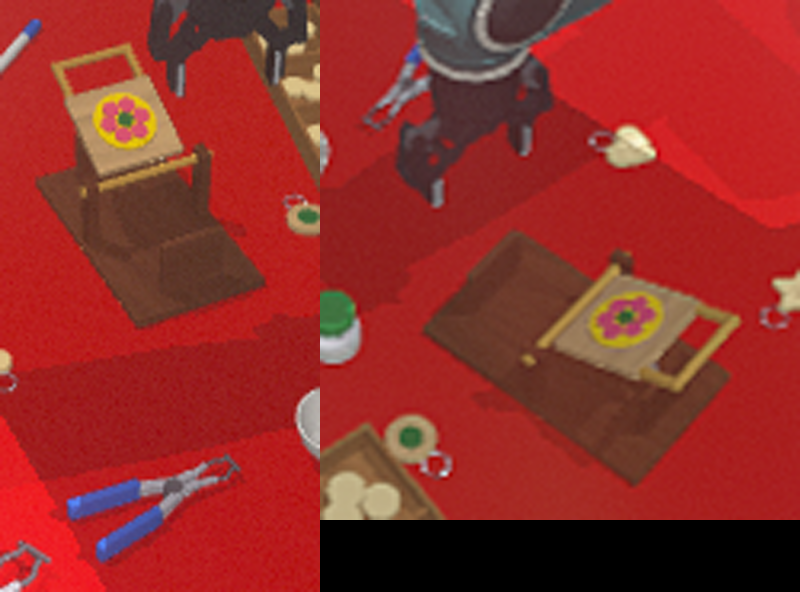

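The crop confirms the small blue pliers, with the ring pointing to +x, at crop pixel (175,487). The leaf is slightly raised, with its bar at top left of the crop around (90,55). Now I'll fit the geometry.

Run:
```python
from h import *
L=[];B=[]
for n in("side","scene"):
    f=np.load("pics/%s0.npz"%n); im,d,K,R,t=[f[k] for k in("im","d","K","R","t")]
    P=pts(d,K,R,t); hsv=cv2.cvtColor(im,cv2.COLOR_RGB2HSV)
    x,y,z=P[...,0],P[...,1],P[...,2]
    reg=(d>0)&(x>.5)&(x<.72)&(y>-.1)&(y<.26)
    q=P[reg&(z>.10)&(z<.2)&(y>.09)&(y<.19)]
    c=np.median(q,0); 
    for _ in range(3):
        nn=np.linalg.svd(q-q.mean(0))[2][2]; nn*=np.sign(nn[2]); e=(q-q.mean(0))@nn; q=q[abs(e)<.004]
    print(n,"leaf normal",nn.round(4),"c",q.mean(0).round(4),len(q),"tilt",np.degrees(np.arccos(nn[2])),"axis az (hinge x) deg",np.degrees(np.arctan2(nn[0],-nn[1])), (nn@q.mean(0)).round(4))
    # bar points: outer
    s=P[reg&(z>.13)&(y>.18)]; print(" outer pts",len(s),np.percentile(s,[5,50,95],axis=0).round(4).tolist())
    # dark wood base mask
    m=((hsv[...,0]<14)|(hsv[...,0]>172))&(hsv[...,1]<205)&(hsv[...,2]<130)&reg&(z<.022)&(z>.004)
    m=cv2.morphologyEx(m.astype(np.uint8),cv2.MORPH_OPEN,np.ones((3,3)))
    b=plane(np.argwhere(m)[:,::-1],.012,K,R,t)[:,:2]; r=cv2.minAreaRect(b.astype(np.float32)); print(" base",len(b),r)
    # pliers
    m=cv2.inRange(hsv,(105,90,40),(130,255,255)).astype(bool)&(x>.42)&(x<.62)&(y<-.2)&(y>-.4)
    k,l,st,ce=cv2.connectedComponentsWithStats(m.astype(np.uint8))
    for i in range(1,k):
        if st[i,4]>15:
            a=plane(np.argwhere(l==i)[:,::-1],.018,K,R,t)[:,:2]; print(" blue",cv2.minAreaRect(a.astype(np.float32)),a.mean(0))
```

```text
side leaf normal [ 0.0715 -0.3908  0.9177] c [0.6043 0.1378 0.1196] 478 tilt 23.40889030367589 axis az (hinge x) deg 10.371626838451695 0.0992
 outer pts 136 [[0.5492, 0.1819, 0.1334], [0.6018, 0.2084, 0.1472], [0.6412, 0.2221, 0.1553]]
 base 1469 ((0.6212468147277832, 0.07825137674808502), (0.15359589457511902, 0.26497143507003784), 12.415459632873535)
 blue ((0.49401819705963135, -0.28248879313468933), (0.07046591490507126, 0.02098221518099308), 8.6469144821167) [ 0.49330716 -0.28253401]
 blue ((0.5081006288528442, -0.3249611258506775), (0.07483293861150742, 0.01846357062458992), 25.19371223449707) [ 0.50695469 -0.32535095]
scene leaf normal [ 0.083  -0.3608  0.929 ] c [0.607  0.1455 0.1218] 382 tilt 21.72610907588512 axis az (hinge x) deg 12.952047869784959 0.111
 outer pts 150 [[0.5491, 0.1813, 0.1318], [0.61, 0.209, 0.147], [0.6414, 0.2279, 0.156]]
 base 1435 ((0.6221434473991394, 0.08554670214653015), (0.15395711362361908, 0.2601209282875061), 12.92330551147461)
```

Call:
send_rows(rows=[[[-2,4,1,0,0,-0.17],[-4,8,2,0,0,-0.34],[-6,12,2.5,0,0,-0.51],[-8.3,16,2.5,0,0,-0.68],[-8.3,21.7,2.5,0,0,-0.85],[-8.3,21.7,2.5,0,0,-1.02],[-8.3,21.7,2.5,0,0,-1.19],[-8.3,21.7,2.5,0,0,-1.353],[-8.3,21.7,2.5,0,0,-1.353],[-8.3,21.7,2.5,0,0,-1.353]]], hand=0.62, newtons=30)

```text
t: 1.35
eef_pos: [0.592, 0.2169, 0.2701]
eef_rot: [[0.976, 0.22, -0.0], [0.22, -0.976, -0.0], [-0.0, -0.0, -1.0]]
wrist_force: [-0.7, 0.8, 0.3]
opening: 0.032
```

Run:
```python
from h import *
s=manip.get_state(); print(s["t"],s["eef_pos"],s["opening"],s["q"].round(1)); print(s["eef_rot"].round(3))
im,d,K,R,t=cap("wrist"); save("w1",im); np.savez("pics/w1.npz",im=im,d=d,K=K,R=R,t=t); print(-R.T@t,R[2],K[0,0])
print(proj([[.5916,.2173,.1424]],K,R,t))
```

```text
1.35 [0.59199042 0.21693709 0.27014746] 0.03202630641786452 [17.8  0.8 86.4  0.  92.8 95.1]
[[ 0.976  0.22  -0.   ]
 [ 0.22  -0.976 -0.   ]
 [-0.    -0.    -1.   ]]
[0.67121554 0.23456986 0.3974818 ] [-0.30528381 -0.06968356 -0.94970838] 324.4899779927461
[[316.39355821 198.71721239]]
```

View pics/w1.png

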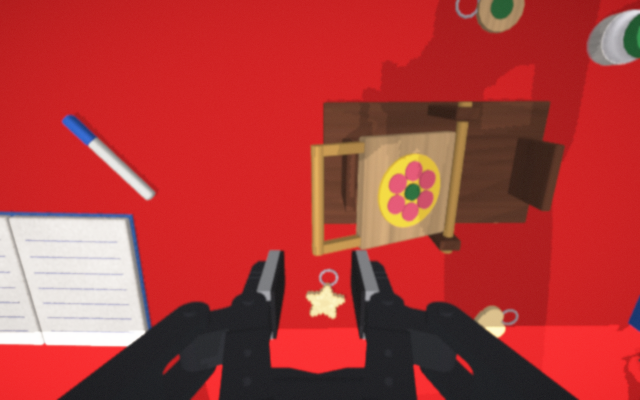

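The bar is at about (317,200), running from (313,148) to (321,252). The panel is right of it and the base is behind.

Run:
```python
from h import *
f=np.load("pics/w1.npz"); im,d,K,R,t=[f[k] for k in("im","d","K","R","t")]
P=pts(d,K,R,t); z=P[...,2]
for v in (165,180,200,220,235):
    row=[u for u in range(300,340) if z[v,u]>.11]; 
    print(v,row[0],row[-1],P[v,(row[0]+row[-1])//2].round(4))
# bar ends / edges
hsv=cv2.cvtColor(im,cv2.COLOR_RGB2HSV)
m=(z>.095)&(z<.17)&(d<.35); v,u=np.where(m[100:270,300:480]); 
q=P[100:270,360:450][m[100:270,360:450]]
for _ in range(3):
    nn=np.linalg.svd(q-q.mean(0),full_matrices=False)[2][2]; nn*=np.sign(nn[2]); e=(q-q.mean(0))@nn; q=q[abs(e)<.003]
print("leaf n",nn.round(4),np.degrees(np.arccos(nn[2])),np.degrees(np.arctan2(nn[0],-nn[1])),"plane",nn@q.mean(0),q.mean(0))
# base rect
w=(z>.006)&(z<.02)&~(((hsv[...,0]<6)|(hsv[...,0]>174))&(hsv[...,1]>215)); w[:, :315]=0; w[:,560:]=0; w[:95]=0; w[230:]=0
w=cv2.morphologyEx(w.astype(np.uint8),cv2.MORPH_OPEN,np.ones((5,5)))
b=plane(np.argwhere(w)[:,::-1],.012,K,R,t)[:,:2].astype(np.float32); print(cv2.minAreaRect(b))
print("rod",[ (P[v,u]).round(4).tolist() for v,u in((150,460),(185,456),(220,450))])
```

```text
165 311 323 [0.6209 0.2234 0.1506]
180 312 323 [0.6094 0.2208 0.1508]
200 312 323 [0.5932 0.2172 0.1507]
220 312 323 [0.5767 0.2134 0.1511]
235 312 323 [0.5635 0.2105 0.1506]
leaf n [ 0.0952 -0.3948  0.9138] 23.95994633070091 13.560246691233404 plane 0.11010307066402862 [0.61239175 0.143654   0.11873596]
((0.6220225691795349, 0.0839323103427887), (0.14823269844055176, 0.2581704556941986), 13.02914047241211)
rod [[0.6525, 0.0918, 0.0907], [0.6189, 0.0827, 0.0892], [0.5828, 0.0761, 0.0897]]
```

Call:
send_rows(rows=[[[0,0,-3,0,0,0],[0,0,-6,0,0,0],[0,0,-8,0,0,0],[0,0,-9.5,0,0,0],[0,0,-11,0,0,0],[0,0,-12,0,0,0],[0,0,-12.9,0,0,0],[0,0,-12.9,0,0,0],[0,0,-12.9,0,0,0],[0,0,-12.9,0,0,0]]], hand=0.69)

```text
t: 2.65
eef_pos: [0.5922, 0.217, 0.1418]
eef_rot: [[0.976, 0.216, 0.001], [0.216, -0.976, 0.0], [0.001, -0.0, -1.0]]
wrist_force: [0.3, 0.3, -1.1]
opening: 0.0264
```

Call:
send_rows(rows=[[[0,0,0,0,0,0],[0,0,0,0,0,0],[0,0,0,0,0,0],[0,0,0,0,0,0],[0,0,0,0,0,0],[0,0,0,0,0,0],[0,0,0,0,0,0],[0,0,0,0,0,0],[0,0,0,0,0,0],[0,0,0,0,0,0]]], hand=1, newtons=30)

```text
t: 3.9
eef_pos: [0.5921, 0.2171, 0.1414]
eef_rot: [[0.976, 0.216, 0.0], [0.216, -0.976, 0.0], [0.0, -0.0, -1.0]]
wrist_force: [1.0, 3.1, 2.8]
opening: 0.0089
```

Run:
```python
from h import *
from math import *
s=manip.get_state(); p=s["eef_pos"]; print(p,s["opening"],s["wrist_force"])
a=radians(12.9); v=np.array([-sin(a),cos(a)]); th0=radians(23.9)
for k in range(1,23):
    th=radians(23.9+(180-23.9)*k/20)
    if k>20: th=pi
    dv=.15*(cos(th)-cos(th0)); dz=.15*(sin(th)-sin(th0)); print(k,round(degrees(th)),(100*np.r_[dv*v,dz]).round(2).tolist())
```

```text
[0.59205517 0.21708362 0.14137708] 0.008852071593959272 [0.95694707 3.07231618 2.81797711]
1 32 [0.21, -0.93, 1.81]
2 40 [0.48, -2.09, 3.47]
3 47 [0.79, -3.45, 4.95]
4 55 [1.15, -5.01, 6.23]
5 63 [1.54, -6.71, 7.28]
6 71 [1.96, -8.54, 8.08]
7 79 [2.4, -10.46, 8.62]
8 86 [2.85, -12.43, 8.89]
9 94 [3.3, -14.42, 8.88]
10 102 [3.75, -16.4, 8.6]
11 110 [4.19, -18.31, 8.04]
12 118 [4.61, -20.13, 7.22]
13 125 [5.0, -21.83, 6.16]
14 133 [5.35, -23.37, 4.86]
15 141 [5.66, -24.73, 3.37]
16 149 [5.93, -25.87, 1.7]
17 157 [6.13, -26.79, -0.12]
18 164 [6.29, -27.45, -2.04]
19 172 [6.38, -27.85, -4.04]
20 180 [6.41, -27.99, -6.08]
21 180 [6.41, -27.99, -6.08]
22 180 [6.41, -27.99, -6.08]
```

Call:
send_rows(rows=[[[0.1,-0.44,0.93,0,0,0],[0.21,-0.93,1.81,0,0,0],[0.34,-1.49,2.67,0,0,0],[0.48,-2.09,3.47,0,0,0],[0.63,-2.75,4.24,0,0,0],[0.79,-3.45,4.95,0,0,0],[0.96,-4.2,5.62,0,0,0],[1.15,-5.01,6.23,0,0,0],[1.34,-5.84,6.78,0,0,0],[1.54,-6.71,7.28,0,0,0]]])

```text
t: 5.15
eef_pos: [0.6074, 0.1507, 0.2154]
eef_rot: [[0.976, 0.217, 0.001], [0.217, -0.976, 0.002], [0.001, -0.002, -1.0]]
wrist_force: [-2.3, 9.5, 8.8]
opening: 0.0088
```

Call:
send_rows(rows=[[[0.21,-0.9,0.43,0,0,0],[0.42,-1.83,0.8,0,0,0],[0.64,-2.78,1.1,0,0,0],[0.86,-3.75,1.34,0,0,0],[1.08,-4.73,1.5,0,0,0],[1.31,-5.72,1.61,0,0,0],[1.53,-6.71,1.63,0,0,0],[1.76,-7.71,1.6,0,0,0],[1.98,-8.7,1.49,0,0,0],[2.21,-9.69,1.32,0,0,0]]])

```text
t: 6.4
eef_pos: [0.6296, 0.0526, 0.2272]
eef_rot: [[0.976, 0.216, -0.0], [0.216, -0.976, 0.0], [0.0, -0.0, -1.0]]
wrist_force: [3.8, 4.4, 1.0]
opening: 0.0088
```

Call:
send_rows(rows=[[[0.22,-0.97,-0.25,0,0,0],[0.44,-1.91,-0.56,0,0,0],[0.65,-2.84,-0.94,0,0,0],[0.86,-3.73,-1.38,0,0,0],[1.06,-4.6,-1.89,0,0,0],[1.25,-5.43,-2.44,0,0,0],[1.43,-6.22,-3.07,0,0,0],[1.6,-6.97,-3.74,0,0,0],[1.76,-7.67,-4.47,0,0,0],[1.91,-8.33,-5.23,0,0,0]]])

```text
t: 7.65
eef_pos: [0.6487, -0.0307, 0.1744]
eef_rot: [[0.976, 0.216, -0.0], [0.216, -0.976, 0.0], [-0.0, -0.0, -1.0]]
wrist_force: [0.9, 0.9, 2.5]
opening: 0.0087
```

Call:
send_rows(rows=[[[0.14,-0.6,-0.82,0,0,0],[0.27,-1.14,-1.67,0,0,0],[0.37,-1.62,-2.57,0,0,0],[0.47,-2.06,-3.49,0,0,0],[0.55,-2.41,-4.45,0,0,0],[0.63,-2.72,-5.41,0,0,0],[0.68,-2.94,-6.4,0,0,0],[0.72,-3.12,-7.41,0,0,0],[0.74,-3.22,-8.4,0,0,0],[0.75,-3.26,-9.3,0,0,0]]])

```text
t: 8.9
eef_pos: [0.6562, -0.0625, 0.0819]
eef_rot: [[0.976, 0.216, 0.0], [0.216, -0.976, 0.001], [0.001, -0.001, -1.0]]
wrist_force: [-11.4, 13.1, 42.3]
opening: 0.0088
```

Call:
send_rows(rows=[[[0,0,0,0,0,0],[0,0,0,0,0,0],[0,0,0,0,0,0],[0,0,0,0,0,0],[0,0,1,0,0,0],[0,0,3,0,0,0],[0,0,6,0,0,0],[0,0,11,0,0,0],[0,0,16,0,0,0],[0,0,16,0,0,0]]], hand=0.66)

```text
t: 10.15
eef_pos: [0.6572, -0.063, 0.2488]
eef_rot: [[0.976, 0.216, 0.008], [0.216, -0.976, -0.001], [0.008, 0.003, -1.0]]
wrist_force: [0.0, -0.1, 0.2]
opening: 0.0287
```

Run:
```python
from h import *
s=manip.get_state(); print(s["t"],s["eef_pos"],s["opening"],s["wrist_force"])
im,d,K,R,t=cap("wrist"); save("w2",im); np.savez("pics/w2.npz",im=im,d=d,K=K,R=R,t=t)
print(proj([[.6359,.0231,.143],[.6555,-.0627,.085]],K,R,t))
```

```text
10.15 [ 0.65723103 -0.06304226  0.24875119] 0.02870459691097731 [ 0.03089069 -0.116596    0.15213133]
[[200.16191941 211.08940539]
 [315.68529164 189.67313366]]
```

View pics/w2.png

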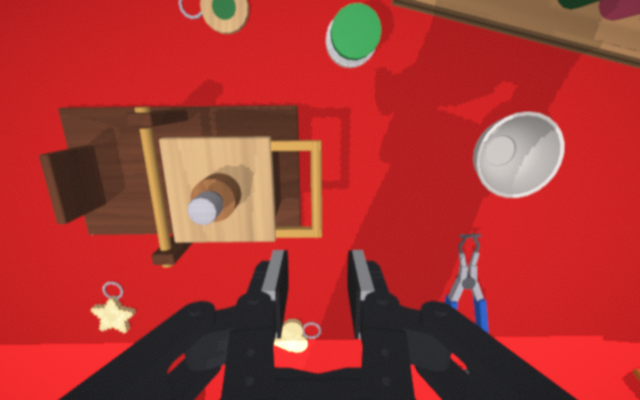

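The leaf is over and the axle stands up, with its tip at about (205,209). The pliers are visible at (470,285) with their ring at (469,242). I'll measure the axle and whether the leaf lies level.

Run:
```python
from h import *
f=np.load("pics/w2.npz"); im,d,K,R,t=[f[k] for k in("im","d","K","R","t")]
P=pts(d,K,R,t); z=P[...,2]
q=P[145:235,240:268].reshape(-1,3); nn=np.linalg.svd(q-q.mean(0),full_matrices=False)[2][2]; nn*=np.sign(nn[2]); print("panel",nn.round(4),q.mean(0).round(4))
m=np.zeros(z.shape,bool); m[170:240,180:245]=z[170:240,180:245]>.136
c,r=cv2.minEnclosingCircle(np.argwhere(m)[:,::-1].astype(np.float32)); print("tip px",c,r,m.sum(),np.median(z[m]),plane([c],.143,K,R,t), np.argwhere(m)[:,::-1].mean(0), plane([np.argwhere(m)[:,::-1].mean(0)],.143,K,R,t))
b=P[150:228,313:321]; b=b[(b[...,2]>.07)]; print("bar",np.percentile(b,[10,50,90],axis=0).round(4).tolist())
m=(np.abs(im.astype(int).max(2)-im.min(2))<40)&(im.min(2)>110); k,l,s,ce=cv2.connectedComponentsWithStats(m[160:240,170:250].astype(np.uint8))
for i in range(1,k):
    if s[i,4]>40: print("grey",ce[i]+[170,160],s[i],plane([ce[i]+[170,160]],.143,K,R,t))
```

```text
panel [-0.1539  0.9661  0.2072] [ 0.6445 -0.007   0.091 ]
tip px (209.75753784179688, 200.30654907226562) 41.77907943725586 723 0.14142080303005944 [[0.64607617 0.01697353 0.143     ]] [202.75103734 209.44260028] [[0.63765152 0.02132168 0.143     ]]
bar [[0.6278, -0.07, 0.087], [0.6582, -0.0629, 0.0883], [0.6864, -0.0562, 0.0894]]
grey [202.36512262 208.89918256] [ 17  32  30  33 734] [[0.63802591 0.02165649 0.143     ]]
```

Call:
send_rows(rows=[[[-2,-3,0,0,0,0.02],[-5,-7,0,0,0,0.04],[-8,-12,0,0,0,0.08],[-11,-17,0,0,0,0.08],[-14,-21,0,0,0,0.08],[-15.7,-24.1,0,0,0,0.08],[-15.7,-24.1,0,0,0,0.08],[-15.7,-24.1,0,0,0,0.08],[-15.7,-24.1,0,0,0,0.08],[-15.7,-24.1,0,0,0,0.08]]], hand=0)

```text
t: 11.45
eef_pos: [0.4995, -0.3032, 0.2419]
eef_rot: [[0.956, 0.294, -0.0], [0.294, -0.956, 0.0], [-0.0, -0.0, -1.0]]
wrist_force: [-0.2, 1.0, -0.4]
opening: 0.0853
```

Run:
```python
from h import *
s=manip.get_state(); print(s["t"],s["eef_pos"],s["opening"],s["q"].round(1)); print(s["eef_rot"].round(3))
im,d,K,R,t=cap("wrist"); np.savez("pics/w3.npz",im=im,d=d,K=K,R=R,t=t)
P=pts(d,K,R,t); hsv=cv2.cvtColor(im,cv2.COLOR_RGB2HSV)
m=cv2.inRange(hsv,(105,90,40),(130,255,255)); k,l,st,ce=cv2.connectedComponentsWithStats(m)
A=[]
for i in range(1,k):
    if st[i,4]>300:
        a=plane(np.argwhere(l==i)[:,::-1],.02,K,R,t)[:,:2]; b=a.mean(0); w=np.linalg.svd(a-b,full_matrices=False)[2][0]; w*=np.sign(w[0]); print("blue",st[i],ce[i].round(1),b.round(4),np.degrees(np.arctan2(w[1],w[0])).round(2),cv2.minAreaRect(a.astype(np.float32)))
vis=cv2.resize(im,None,fx=1.25,fy=1.25); save("w3",vis)
```

```text
11.45 [ 0.4994878  -0.30320796  0.24192786] 0.08526433343065502 [-33.8  -4.6  94.3   0.   90.3  39.1]
[[ 0.956  0.294 -0.   ]
 [ 0.294 -0.956  0.   ]
 [-0.    -0.    -1.   ]]
blue [288 139  15  60 485] [294.8 168.6] [ 0.4962 -0.2788] 9.09 ((0.49555566906929016, -0.2788110077381134), (0.0671423003077507, 0.009281948208808899), 9.52782154083252)
blue [328 138  15  62 474] [335.2 168.1] [ 0.5097 -0.321 ] 25.3 ((0.5086286067962646, -0.32150891423225403), (0.06875297427177429, 0.008516929112374783), 25.15403938293457)
blue [368 312  38  67 783] [386.7 347.4] [ 0.2988 -0.4622] 43.86 ((0.2995312511920929, -0.46141159534454346), (0.11762649565935135, 0.016856398433446884), 44.98664474487305)
blue [329 333  18  38 415] [337.5 351.2] [ 0.274  -0.4014] 28.72 ((0.2734864056110382, -0.4016885757446289), (0.06201517954468727, 0.014970827847719193), 29.024681091308594)
```

View pics/w3.png

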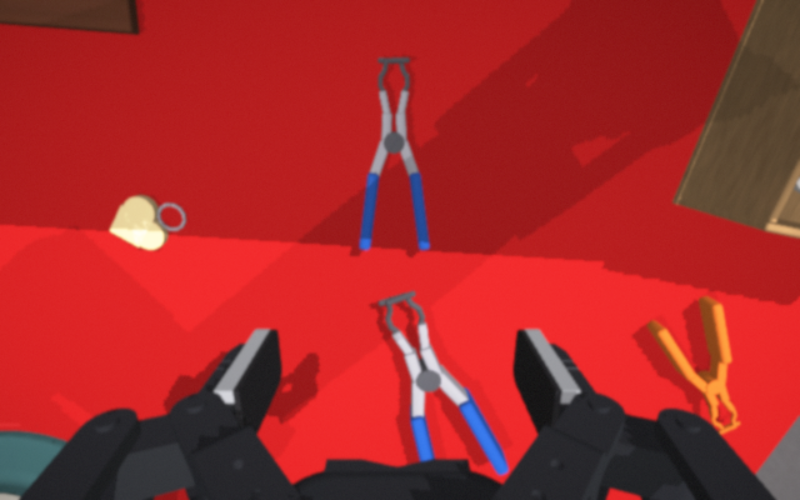

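The small blue pliers have their pivot at (394,142) in the upscaled picture and the ring at (394,62). The big pair sits lower, nearer the base. The tool yaw already matches.

Run:
```python
from h import *
f=np.load("pics/w3.npz"); im,d,K,R,t=[f[k] for k in("im","d","K","R","t")]
p=plane([[394/1.25,142/1.25]],.018,K,R,t)[0]; r=plane([[394/1.25,62/1.25]],.012,K,R,t)[0]; h=np.array([.50295,-.2999])
print(p,r); 
for w in (p[:2]-h,r[:2]-h): print(np.degrees(np.arctan2(w[1],w[0])),np.linalg.norm(w))
P=pts(d,K,R,t); print("z handles",P[168,295],P[168,335],P[113,315])
a=np.radians(17.1); u=np.array([np.cos(a),np.sin(a)]); print("grip via pivot",p[:2]-.06*u)
```

```text
[ 0.55867276 -0.28311031  0.018     ] [ 0.61775248 -0.26501523  0.012     ]
16.76795560487899 0.05819724624412609
16.902332650937492 0.11998565086697141
z handles [ 0.49739721 -0.27877793  0.02098569] [ 0.51022551 -0.3205725   0.02081549] [ 0.55912118 -0.28274536  0.0166321 ]
grip via pivot [ 0.50132518 -0.30075273]
```

Run:
```python
from h import *
for n,tz in(("w1",.2701),("w2",.2488),("w3",.2419)):
    f=np.load("pics/%s.npz"%n); d,K,R,t=[f[k] for k in("d","K","R","t")]
    z=pts(d,K,R,t)[...,2]; m=(d>0)&(z>.17)&(z<.4); m[:240]=0
    print(n,np.percentile(z[m]-tz,[0.2,1,3,10]).round(4))
```

```text
w1 [-0.0106 -0.0058  0.0026  0.0234]
w2 [-0.0108 -0.0058  0.0029  0.0234]
w3 [-0.0005  0.0032  0.0089  0.0239]
```

Call:
send_rows(rows=[[[0.35,0.3,-3,0,0,0],[0.35,0.3,-6,0,0,0],[0.35,0.3,-9,0,0,0],[0.35,0.3,-12,0,0,0],[0.35,0.3,-14.5,0,0,0],[0.35,0.3,-16.5,0,0,0],[0.35,0.3,-18,0,0,0],[0.35,0.3,-18,0,0,0],[0.35,0.3,-18,0,0,0],[0.35,0.3,-18,0,0,0]]])

```text
t: 12.75
eef_pos: [0.503, -0.3012, 0.063]
eef_rot: [[0.956, 0.293, 0.001], [0.293, -0.956, -0.001], [0.001, 0.001, -1.0]]
wrist_force: [0.2, 0.7, -0.3]
opening: 0.0855
```

Call:
send_rows(rows=[[[0,0.1,-1.5,0,0,0],[0,0.1,-3,0,0,0],[0,0.1,-4,0,0,0],[0,0.1,-4.8,0,0,0],[0,0.1,-4.8,0,0,0],[0,0.1,-4.8,0,0,0],[0,0.1,-4.8,0,0,0],[0,0.1,-4.8,0,0,0],[0,0.1,-4.8,0,0,0],[0,0.1,-4.8,0,0,0]]])

```text
t: 14.0
eef_pos: [0.5026, -0.2999, 0.014]
eef_rot: [[0.956, 0.293, 0.0], [0.293, -0.956, -0.0], [0.0, 0.0, -1.0]]
wrist_force: [1.0, 0.4, -0.8]
opening: 0.0855
```

Call:
send_rows(rows=[[[0,0,0,0,0,0],[0,0,0,0,0,0],[0,0,0,0,0,0],[0,0,0,0,0,0],[0,0,0,0,0,0],[0,0,0,0,0,0],[0,0,0,0,0,0],[0,0,0,0,0,0],[0,0,0,0,0,0],[0,0,0,0,0,0]]], hand=1, newtons=70)

```text
t: 15.25
eef_pos: [0.5032, -0.3005, 0.0158]
eef_rot: [[0.956, 0.294, 0.001], [0.294, -0.956, -0.001], [0.001, 0.002, -1.0]]
wrist_force: [-5.6, 1.4, 16.9]
opening: 0.0341
```

Call:
send_rows(rows=[[[0,0,0.3,0,0,0],[0,0,1,0,0,0],[0,0,2,0,0,0],[0,0,4,0,0,0],[0,0,6,0,0,0],[0,0,9,0,0,0],[0,0,12,0,0,0],[0,0,15,0,0,0],[0,0,17.2,0,0,0],[0,0,17.2,0,0,0]]])

```text
t: 16.5
eef_pos: [0.5031, -0.3002, 0.1881]
eef_rot: [[0.956, 0.293, 0.003], [0.293, -0.956, -0.002], [0.002, 0.002, -1.0]]
wrist_force: [-0.2, 0.2, -1.8]
opening: 0.0344
```

Run:
```python
from h import *
s=manip.get_state(); print(s["t"],s["eef_pos"],s["opening"],s["wrist_force"],s["ft_torque"]); print(s["eef_rot"].round(4))
im,d,K,R,t=cap("wrist"); np.savez("pics/w4.npz",im=im,d=d,K=K,R=R,t=t)
im2,d2,K2,R2,t2=cap("side"); np.savez("pics/s4.npz",im=im2,d=d2,K=K2,R=R2,t=t2)
c=s["eef_pos"]+s["eef_rot"][:,0]*.107+[0,0,-.006]; print("ring pred",c,proj([c],K,R,t),proj([c],K2,R2,t2))
a=cv2.resize(im[130:340,220:420],None,fx=2.4,fy=2.4,interpolation=cv2.INTER_CUBIC)
u,v=proj([c],K2,R2,t2)[0].astype(int); b=cv2.resize(im2[v-60:v+45,u-70:u+35],None,fx=3,fy=3,interpolation=cv2.INTER_CUBIC); print(u,v)
W=np.zeros((504,800,3),np.uint8); W[:,:480]=a; W[:315,480:795]=b; save("c4",W)
```

```text
16.5 [ 0.50311228 -0.30023552  0.18812061] 0.03443618435799442 [-0.23238006  0.17337573 -1.7605195 ] [-0.06311359  0.02904248 -0.04715123]
[[ 0.956   0.2934  0.0026]
 [ 0.2934 -0.956  -0.0017]
 [ 0.002   0.0024 -1.    ]]
ring pred [ 0.60540164 -0.26883739  0.18233153] [[316.37230838  20.27692322]] [[340.91944505 210.07174796]]
340 210
```

View pics/c4.png

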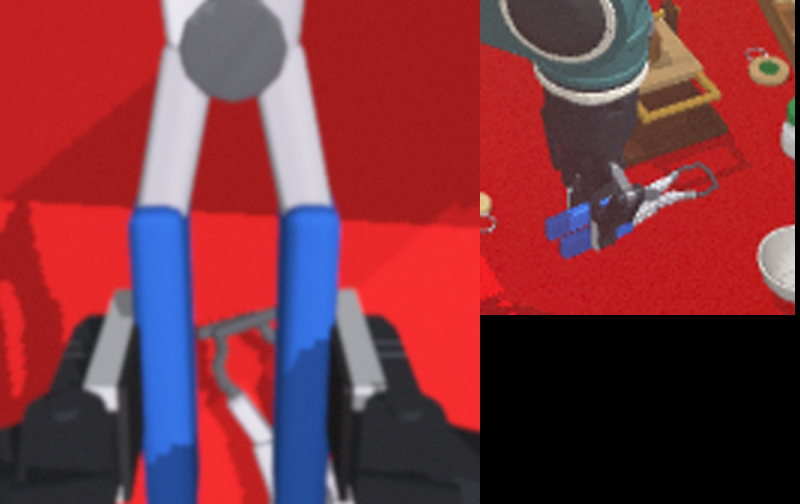

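Pliers are lifted and the handles are squeezed symmetrically, with the ring ahead of the gripper. Next I'll measure the level and the ring centre.

Run:
```python
from h import *
f=np.load("pics/w4.npz"); im,d,K,R,t=[f[k] for k in("im","d","K","R","t")]
P=pts(d,K,R,t); s=manip.get_state(); p=s["eef_pos"]; ax=s["eef_rot"][:,0]
m=(P[...,2]>.14)&(d>0); m[250:]=0; k,l,st,ce=cv2.connectedComponentsWithStats(m.astype(np.uint8)); i=np.argmax(st[1:,4])+1; m=l==i; print(st[i])
Q=P[m]-p; x=Q@ax; yl=Q@s["eef_rot"][:,1]; z=Q[:,2]
for lo in np.arange(.02,.135,.01):
    g=(x>=lo)&(x<lo+.01); print(lo.round(3),g.sum(),"z top",np.percentile(z[g],[50,90]).round(4),"lat",np.percentile(yl[g],[2,98]).round(4)) if g.sum() else 0
hsv=cv2.cvtColor(im,cv2.COLOR_RGB2HSV); nr=(hsv[...,1]<170).astype(np.uint8); nr[:, :270]=0; nr[:,360:]=0; nr[70:]=0
c,h=cv2.findContours(nr,cv2.RETR_CCOMP,cv2.CHAIN_APPROX_NONE)
for a,b in zip(c,h[0]):
    if cv2.contourArea(a)>60:
        M=cv2.moments(a); q=[M["m10"]/M["m00"],M["m01"]/M["m00"]]; w=plane([q],p[2]-.006,K,R,t)[0]; e=plane(a[:,0],p[2]-.006,K,R,t)-p
        print(b[3],cv2.contourArea(a),q,cv2.boundingRect(a),"world",w.round(4),"tool",((w-p)@ax).round(4),((w-p)@s["eef_rot"][:,1]).round(4),"ext",np.ptp(e@ax),np.ptp(e@s["eef_rot"][:,1]))
save("c5",cv2.resize(im[0:100,260:380],None,fx=5,fy=5,interpolation=cv2.INTER_CUBIC))
```

```text
[  259     0   114   250 10636]
0.02 1114 z top [0.0071 0.0081] lat [-0.0169  0.0188]
0.03 1214 z top [0.0032 0.0073] lat [-0.0164  0.0181]
0.04 1036 z top [0.0025 0.0034] lat [-0.0136  0.0153]
0.05 1403 z top [0.0029 0.0041] lat [-0.0116  0.0133]
0.06 1544 z top [0.0032 0.0042] lat [-0.0101  0.0114]
0.07 1166 z top [0.0024 0.0033] lat [-0.0112  0.0124]
0.08 1050 z top [0.0011 0.0029] lat [-0.0129  0.0139]
0.09 999 z top [0.0005 0.0013] lat [-0.0164  0.0173]
0.1 725 z top [-0.0018 -0.0006] lat [-0.0195  0.0203]
0.11 306 z top [-0.0018 -0.0008] lat [-0.0196  0.0204]
-1 461.0 [351.7885032537961, 54.16052060737527] (339, 28, 21, 42) world [ 0.5989 -0.2851  0.1792] tool 0.0966 0.0143 ext 0.014330404783266887 0.007737405248461143
-1 570.0 [278.0485380116959, 50.37836257309941] (270, 0, 24, 70) world [ 0.5918 -0.2576  0.1792] tool 0.0979 -0.014 ext 0.02353097160195272 0.008789304140400947
```

View pics/c5.png

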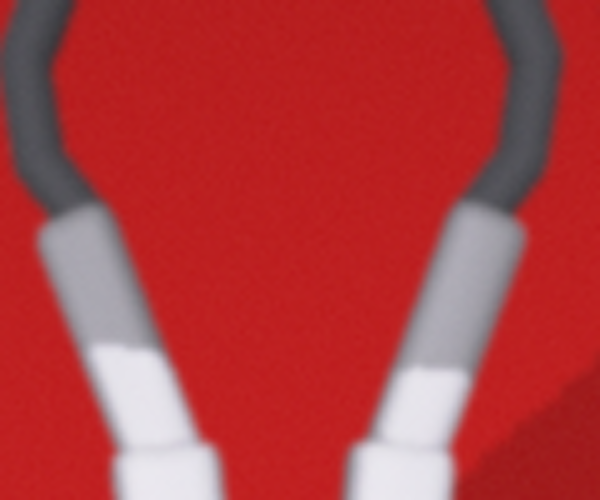

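Run:
```python
from h import *
f=np.load("pics/w4.npz"); im,d,K,R,t=[f[k] for k in("im","d","K","R","t")]
hsv=cv2.cvtColor(im,cv2.COLOR_RGB2HSV); m=((hsv[...,1]<60)&(hsv[...,2]>80)&(hsv[...,2]<150)).astype(np.uint8); m[:125]=0; m[180:]=0; m[:,:285]=0; m[:,350:]=0
k,l,st,ce=cv2.connectedComponentsWithStats(m); i=np.argmax(st[1:,4])+1
c,r=cv2.minEnclosingCircle(np.argwhere(l==i)[:,::-1].astype(np.float32)); print(st[i],ce[i],c,r)
p0=np.array([.50311,-.30024,.18812]); rot=manip.get_state()["eef_rot"]
w=plane([c],.1881+.001,K,R,t)[0]; print(w,(w-p0)@rot[:,0],(w-p0)@rot[:,1]); s=manip.get_state(); print(s["eef_pos"],s["eef_rot"].round(4),s["opening"])
```

```text
[ 295  125   44   47 1539] [316.59454191 148.80831709] (317.9903869628906, 147.71131896972656) 24.433225631713867
[ 0.56213587 -0.28272121  0.1891    ] 0.061567628739621065 0.0005707199406227417
[ 0.50238624 -0.29975689  0.18520426] [[ 9.560e-01  2.934e-01 -7.000e-04]
 [ 2.934e-01 -9.560e-01  5.000e-04]
 [-5.000e-04 -6.000e-04 -1.000e+00]] 0.03372950853752019
```

Call:
send_rows(rows=[[[0.1,1,0,0,0,0],[0.4,3.5,0,0,0,0],[0.8,7.5,0,0,0,0],[1.3,12,0,0,0,0],[1.8,16.5,0,0,0,0],[2.3,21,0,0,0,0],[2.7,25,0,0,0,0],[3,28,0,0,0,0],[3.1,29.1,0,0,0,0],[3.1,29.1,0,0,0,0]]])

```text
t: 17.85
eef_pos: [0.5334, -0.0085, 0.1855]
eef_rot: [[0.956, 0.294, -0.001], [0.294, -0.956, -0.0], [-0.001, -0.0, -1.0]]
wrist_force: [0.2, -0.9, -1.8]
opening: 0.0338
```

Call:
send_rows(rows=[[[0,0,-0.3,0,0,0],[0,0,-0.8,0,0,0],[0,0,-1.3,0,0,0],[0,0,-1.5,0,0,0],[0,0,-1.5,0,0,0],[0,0,-1.5,0,0,0],[0,0,-1.5,0,0,0],[0,0,-1.5,0,0,0],[0,0,-1.5,0,0,0],[0,0,-1.5,0,0,0]]])

```text
t: 19.1
eef_pos: [0.5336, -0.0089, 0.171]
eef_rot: [[0.956, 0.293, 0.0], [0.293, -0.956, -0.0], [0.0, 0.0, -1.0]]
wrist_force: [0.9, 0.1, -2.3]
opening: 0.0335
```

```bash
cat > look.py <<'E'
from h import *
import sys
n=sys.argv[1]
s=manip.get_state(); p=s["eef_pos"]; rot=s["eef_rot"]; print(s["t"],p.round(4),s["opening"],s["wrist_force"].round(1)); print(rot.round(4)[2])
c=p+rot[:,0]*.1085+rot[:,1]*.0005+[0,0,-.006]; print("ring",c)
W=np.zeros((600,800,3),np.uint8)
for cam in("wrist","scene","side"):
    im,d,K,R,t=cap(cam); np.savez("pics/%s_%s.npz"%(n,cam),im=im,d=d,K=K,R=R,t=t)
    q=proj([c],K,R,t)[0]; a=proj([[.637,.0222,.143]],K,R,t)[0]; print(cam,"ring",q.round(1),"tip",a.round(1))
    if cam=="wrist": W[:400,:800]=cv2.resize(im[0:100,220:420],(800,400),interpolation=cv2.INTER_CUBIC)
    else:
        u,v=q.astype(int); x=0 if cam=="scene" else 400
        W[400:600,x:x+400]=cv2.resize(im[max(v-20,0):v+20,u-40:u+40],(400,200),interpolation=cv2.INTER_CUBIC); print("crop org",u-40,v-20)
save(n,W)
E
python3 look.py l1
```

```text
19.1 [ 0.5336 -0.0089  0.171 ] 0.03345322435993047 [ 0.9  0.1 -2.3]
[ 0.  0. -1.]
ring [0.63749067 0.02246292 0.16503607]
wrist ring [317.7  15.6] tip [317.9  29. ]
scene ring [330.7 215.5] tip [330.6 218.9]
crop org 290 195
side ring [325.2 150. ] tip [324.9 155.5]
crop org 285 129
```

View pics/l1.png

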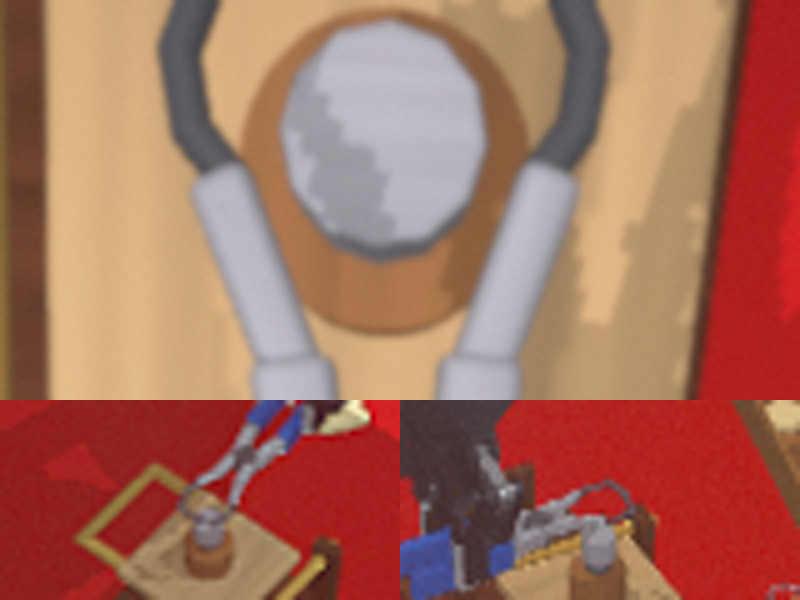

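The axle is seen between the ring sides: its tip centre is at crop (385,134), i.e. pixel (316.3,33.5). The ring sides run from x=160 to 610, so it is laterally centred. Next I'll fit the tip accurately.

Run:
```python
from h import *
f=np.load("pics/l1_wrist.npz"); im,d,K,R,t=[f[k] for k in("im","d","K","R","t")]
P=pts(d,K,R,t); z=P[...,2]; p=np.array([.5336,-.0089,.1710]); ax=np.array([.956,.2934,0]); ay=np.array([.2934,-.956,0])
m=np.zeros(z.shape,np.uint8); m[0:70,285:350]=(z[0:70,285:350]>.138)&(z[0:70,285:350]<.150)
m=cv2.morphologyEx(m,cv2.MORPH_OPEN,np.ones((3,3))); k,l,st,ce=cv2.connectedComponentsWithStats(m); i=np.argmax(st[1:,4])+1
q=P[l==i]; print(st[i],np.median(q,0)); 
for zz in(.141,.143):
    b=plane(np.argwhere(l==i)[:,::-1],zz,K,R,t); c,r=cv2.minEnclosingCircle(b[:,:2].astype(np.float32)); w=np.r_[b.mean(0)[:2],0]-np.r_[p[:2],0]; print(zz,b.mean(0),c,r,"tool",w@ax,w@ay)
rg=(z>.155)&(z<.175); rg[70:]=0
for v in (2,6,10,14,18,22,26,30,34,38):
    u=np.where(rg[v])[0]; 
    if len(u): 
        g=plane([[u[0],v],[u[-1],v]],.165,K,R,t)-p; print(v,u[0],u[-1],"x",(g@ax).round(4),"y",(g@ay).round(4), "mid",((g@ay).mean()).round(4))
```

```text
[ 290    5   52   58 2317] [0.63531482 0.02276901 0.14166316]
0.141 [0.63530686 0.02279266 0.141     ] (0.6351678967475891, 0.022706761956214905) 0.011537482962012291 tool 0.10653038223854006 -0.0004573899048134454
0.143 [0.63500103 0.0226891  0.143     ] (0.6348637938499451, 0.02260429412126541) 0.01139213889837265 tool 0.10620762937295397 -0.0004481165062095241
2 262 369 x [0.1129 0.1129] y [-0.0196  0.0189] mid -0.0003
6 261 371 x [0.1116 0.1116] y [-0.02    0.0197] mid -0.0001
10 259 372 x [0.1103 0.1103] y [-0.0208  0.0202] mid -0.0003
14 260 372 x [0.109 0.109] y [-0.0205  0.0202] mid -0.0001
18 260 371 x [0.1078 0.1078] y [-0.0206  0.0199] mid -0.0003
22 261 370 x [0.1065 0.1065] y [-0.0203  0.0196] mid -0.0003
26 262 370 x [0.1051 0.1052] y [-0.02    0.0197] mid -0.0001
30 262 369 x [0.1038 0.1038] y [-0.02    0.0194] mid -0.0003
34 263 368 x [0.1025 0.1025] y [-0.0197  0.0191] mid -0.0003
38 266 365 x [0.1012 0.1012] y [-0.0187  0.018 ] mid -0.0003
```

Run:
```python
from h import *
f=np.load("pics/l1_wrist.npz"); im,d,K,R,t=[f[k] for k in("im","d","K","R","t")]
P=pts(d,K,R,t); p=np.array([.5336,-.0089,.1710]); ax=np.array([.956,.2934,0]); ay=np.array([.2934,-.956,0])
hsv=cv2.cvtColor(im,cv2.COLOR_RGB2HSV); m=((hsv[...,1]<60)&(hsv[...,2]>70)&(hsv[...,2]<150)).astype(np.uint8); m[:115]=0; m[185:]=0; m[:,:285]=0; m[:,350:]=0
m=cv2.morphologyEx(m,cv2.MORPH_OPEN,np.ones((7,7))); k,l,st,ce=cv2.connectedComponentsWithStats(m); i=np.argmax(st[1:,4])+1
zt=np.median(P[l==i][:,2]); b=plane(np.argwhere(l==i)[:,::-1],zt,K,R,t); c,r=cv2.minEnclosingCircle(b[:,:2].astype(np.float32)); w=np.r_[c,p[2]]-p
print(st[i],ce[i],"z",zt,"tool",w@ax,w@ay,"r",r, "mean",(b.mean(0)-p)@ax,"ext x",np.percentile((b-p)@ax,[0,100]))
# silver tip ends / blue handle front ends in tool x
bl=(cv2.inRange(hsv,(105,90,40),(130,255,255))>0); bl[:150]=0; zz=np.median(P[bl][:,2]); e=plane(np.argwhere(bl)[:,::-1],p[2]+.006,K,R,t); print("blue front x",np.percentile((e-p)@ax,[97,99,100]),zz-p[2])
```

```text
[ 295  127   44   44 1556] [316.61053985 148.79948586] z 0.1715205525424156 tool 0.06077120053930196 -0.00018930068235038441 r 0.009066426195204258 mean 0.06106381095954264 ext x [0.05266187 0.06944512]
blue front x [0.03341886 0.03470628 0.03556012] 0.0043290793105000835
```

Call:
send_rows(rows=[[[-0.17,-0.05,0,0,0,0],[-0.17,-0.05,0,0,0,0],[-0.17,-0.05,0,0,0,0],[-0.17,-0.05,-0.5,0,0,0],[-0.17,-0.05,-1,0,0,0],[-0.17,-0.05,-1.5,0,0,0],[-0.17,-0.05,-2,0,0,0],[-0.17,-0.05,-2.5,0,0,0],[-0.17,-0.05,-2.8,0,0,0],[-0.17,-0.05,-2.8,0,0,0]]])

```text
t: 20.5
eef_pos: [0.5318, -0.0094, 0.1428]
eef_rot: [[0.956, 0.293, -0.0], [0.293, -0.956, 0.0], [-0.0, -0.0, -1.0]]
wrist_force: [0.2, 0.4, -2.2]
opening: 0.0334
```

```bash
python3 look.py l2
```

```text
20.5 [ 0.5318 -0.0094  0.1428] 0.03341556650070578 [ 0.2  0.4 -2.2]
[-3.e-04 -1.e-04 -1.e+00]
ring [0.63570585 0.02193626 0.1367504 ]
wrist ring [317.8  15.7] tip [318.2   7.2]
scene ring [330.9 219.7] tip [330.6 218.9]
crop org 290 199
side ring [324.5 157.2] tip [324.9 155.5]
crop org 284 137
```

View pics/l2.png

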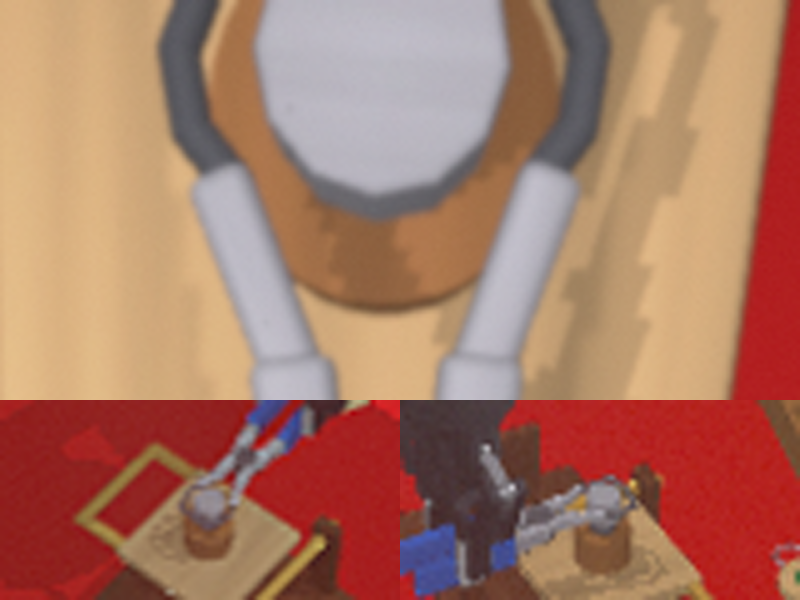

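The ring surrounds the axle tip with no contact force. I'll continue down 17–18 mm.

Call:
send_rows(rows=[[[0,0,-0.3,0,0,0],[0,0,-0.6,0,0,0],[0,0,-0.9,0,0,0],[0,0,-1.2,0,0,0],[0,0,-1.4,0,0,0],[0,0,-1.6,0,0,0],[0,0,-1.75,0,0,0],[0,0,-1.75,0,0,0],[0,0,-1.75,0,0,0],[0,0,-1.75,0,0,0]]])

```text
t: 21.9
eef_pos: [0.5319, -0.0094, 0.1256]
eef_rot: [[0.956, 0.293, 0.0], [0.293, -0.956, 0.0], [0.0, 0.0, -1.0]]
wrist_force: [-0.1, 0.0, -2.2]
opening: 0.034
```

```bash
python3 look.py l3
python3 - <<'E'
from h import *
f=np.load("pics/l3_wrist.npz"); im,d,K,R,t=[f[k] for k in("im","d","K","R","t")]
P=pts(d,K,R,t); z=P[...,2]
hsv=cv2.cvtColor(im,cv2.COLOR_RGB2HSV)
dark=(hsv[...,1]<70)&(hsv[...,2]<120); r=np.zeros_like(dark); r[2:40,255:280]=dark[2:40,255:280]; r2=np.zeros_like(dark); r2[2:40,355:378]=dark[2:40,355:378]
print("ring top z L/R",np.median(z[r]),np.median(z[r2]))
print("panel z",np.median(z[60:110,235:255]),"hub top", np.median(z[50:75,310:325]),"boss",np.median(z[135:165,305:328]))
E
```

```text
21.9 [ 0.5319 -0.0094  0.1256] 0.03402912961778732 [-0.1  0.  -2.2]
[ 1.e-04  0.e+00 -1.e+00]
ring [0.63581579 0.02193631 0.11960786]
wrist ring [317.8  15.7] tip [318.2  -7.4]
scene ring [330.8 222.4] tip [330.6 218.9]
crop org 290 202
side ring [324.4 161.4] tip [324.9 155.5]
crop org 284 141
ring top z L/R 0.12075825588724114 0.12082213662194993
panel z 0.08967529544218007 hub top 0.11369440264956339 boss 0.12616522121416782
```

View pics/l3.png

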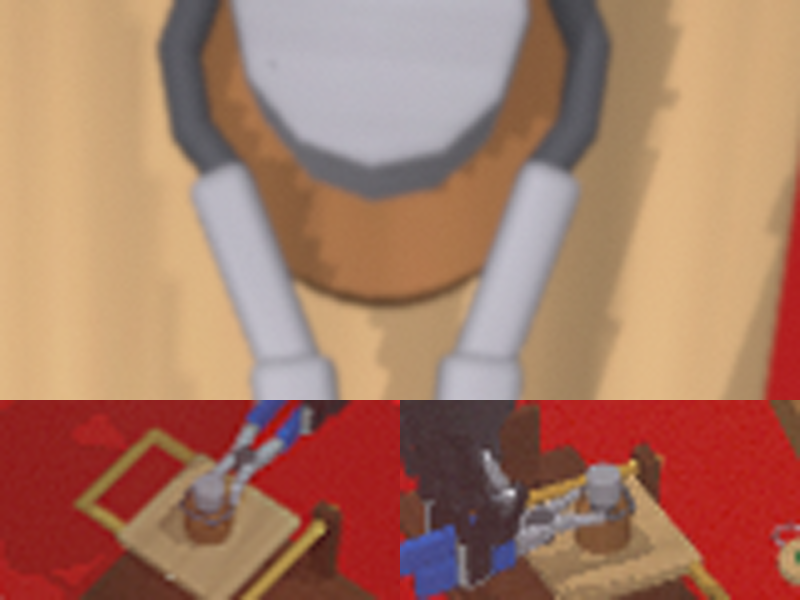

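Ring mid-height reads about 1 mm above the groove's middle (ring top is 7.1 mm over the hub top, and should be 6). I'll lower it 1 mm.

Call:
send_rows(rows=[[[0,0,-0.05,0,0,0],[0,0,-0.1,0,0,0],[0,0,-0.1,0,0,0],[0,0,-0.1,0,0,0],[0,0,-0.1,0,0,0],[0,0,-0.1,0,0,0],[0,0,-0.1,0,0,0],[0,0,-0.1,0,0,0],[0,0,-0.1,0,0,0],[0,0,-0.1,0,0,0]]])

```text
t: 23.3
eef_pos: [0.5319, -0.0094, 0.1245]
eef_rot: [[0.956, 0.293, -0.0], [0.293, -0.956, -0.0], [-0.0, -0.0, -1.0]]
wrist_force: [0.3, 0.7, -2.4]
opening: 0.0336
```

Run:
```python
from h import *
im,d,K,R,t=cap("wrist"); z=pts(d,K,R,t)[...,2]; hsv=cv2.cvtColor(im,cv2.COLOR_RGB2HSV)
dark=(hsv[...,1]<70)&(hsv[...,2]<120); a=np.zeros_like(dark); a[2:40,255:378]=dark[2:40,255:378]; a[:,280:355]=0
print("ring top",np.median(z[a]),"hub",np.median(z[50:70,310:325]))
s=manip.get_state(); print(s["t"],s["eef_pos"],s["opening"],s["wrist_force"],s["eef_rot"][2])
f=s["wrist_force"]
if abs(f[2]+2.2)<1.5 and abs(f[0])<2 and abs(f[1])<2: print(manip.job_done())
```

```text
ring top 0.11963731530714779 hub 0.11369053747447647
23.35 [ 0.53191368 -0.00941082  0.1245086 ] 0.034258368246381385 [ 0.25386323 -0.24765586 -1.80680525] [ 1.72911191e-05 -1.23382265e-05 -1.00000000e+00]
the job is handed in; nothing more can be done
None
```

I turned the leaf over by its brass bar and pressed it to the stop with 42 N. I then took the small blue pliers, squeezed them, and lowered the spread ring over the axle to the groove. I handed the job in at about 23 s, still holding.

**Ring at the groove:** The last wrist-camera reading puts the ring's top 5.9 mm above the hub top. That makes its mid-height about 3.9 mm above the hub, where the groove's middle should be 4 mm. The ring sits about 2 mm clear of the hub.

**Held freely:** The wrist carries only the pliers' weight (about 2 N), with no contact force during the slide or at the end. The tool is exactly vertical, and the pliers measured level to about 0.3° after lifting. The grip is holding at 70 N.

**Disagreements in the checks:**
- The finger opening is 34 mm, against the 38 mm given for squeezed handles. The picture shows the ring fully spread.
- My plane fit of the turned leaf's surface gave a nonsense normal. I relied instead on its height (91 mm), the bar's height and the contact at the stop.
- The ring's position along the pliers was worked out from the pivot, because its front edge lay outside the wrist view. The side and scene views showed the ring around the axle.

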